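Find the 11 mm test plate by pinching and press it home in the holder

ROBOT

A 6-joint arm with a two-finger parallel gripper is mounted at the origin on a cart in front of the work surface, level with it; the furniture and walls round the work are solid. World frame = base frame: x ahead of the robot, y to its left, z up, the work surface at z = 0. Lengths are in m, angles in rad, forces in N, time in s.
With the tool pointing down it reaches from about 0.35 to 0.725 m from the base axis. Payload 6 kg.
Tool frame: the origin (TCP) lies midway between the tips of the shut fingers; the grasp point (between the pads) lies 19 mm behind it; z points along the fingers, y is the line along which they close (so a half turn about z gives the same grasp; the last joint's range is limited). The gripper opens to 85 mm and grips with 20 to 120 N. Pads are 22 mm wide; open, the fingers measure 114 mm over their backs; the gripper's body (76 mm by 85 mm) begins 54 mm behind the grasp point. The pads swing forward as they close: fully open they stand 13 mm farther back than shut.
Start: joints at [-0.882, 0.04, 0.085, 0, -1.615, -0.334], TCP at [0.208, -0.563, 0.231] pointing down, gripper open.
Joint ranges: [-2.56, 2.56], [-1.29, 2.01], [-1.08, 1.49], [-3.29, 1.98], [-2.81, -0.18], [-2.99, 2.99]. Speed limits (rad/s): [2.57, 2.57, 3.01, 3.14, 3.14, 3.14].

INTERFACE

Orientations are given as a unit quaternion [x, y, z, w].
In Python, from bench import manip gives the robot as it stands. The module is installed in compiled form; this text tells all that it offers.
- The arm moves only by the tool step_arm, never from a script. Its argument "rows" is a list of rows, each a list of 7 numbers: the shift along the world's x, y, z in mm, then the turn, a rotation vector about the world's x, y, z in degrees, then the opening, from 0 (shut) to 1 (fully open). A call has 1 to 20 rows; each row shifts and turns the commanded pose from where the row before left it; what a row does not reach is not made up. A row lasts 1/10 s, in which the tool goes at most 50 mm and 8.59 degrees, less where a joint would pass 70% of its speed; a pose out of reach is approached as far as the arm can. A call is refused whole if a number of a shift passes 50 or a number of a turn 8.59, either way. A call with a gripper value outside its range is refused whole. The fingers move at their own pace and stop on an object; "newtons" is the grip in N (left out, the last holds). Time passes only in rows, so rows that do not move let the fingers close. It gives the time, the measured TCP pose, the force, the opening and the grip force at its end, in the units of the state.
- manip.observe(): the state, without advancing time (a new reading comes with each control period).
- manip.grab_frame(name): name is "side" or "top" or "wrist"; returns a dict with "image" (384x512x3 uint8, blue, green, red), "vfov" (degrees; the focal length in pixels is half the picture's height over the tangent of half this angle, whatever the lens; pixels are square), "cx", "cy" (the principal point, pixels), "distortion" ([k1, k2, p1, p2, k3] as OpenCV has them; the pictures are not rectified), "pose" (4x4, takes a point from camera to world coordinates); the wrist camera has in their place "tool_from_camera" (4x4, takes a point from camera to tool coordinates, whose origin is the TCP and whose axes are the flange's). Camera axes: x right, y up, looking along -z (the intrinsics and any distortion apply to the point x, -y, -z); pixel columns grow to the right and rows downward; lengths in m; the calibration is good to about 2 mm. A picture is of the moment at which its call begins: read the wrist's pose just before it. There is no depth.
- manip.finish_job(): hands the job in; it is judged then, once.
Trained networks look in the newest picture that a camera, given by its name, has taken for a name from the list of things; names that differ only in an ending like _2 or _b are one class to them, and where a whole thing is asked for, a point or a joint stands for the part that bears it (a point fixed in the world has none). Each returns a list of dicts, best first, with "p" (0 to 1); they miss things now and then, are a little off and sometimes report something else, mostly with a low value. They report only what shows in the picture. A call takes as long as a camera call.
- manip.spot_in(camera, query): "bbox" ([left, top, width, height] in pixels, round what is visible of it).
- manip.landmark_of(camera, query): "location" ([column, row] in pixels: a listed point, or the origin of a listed thing).
The state is a dict: "time": time; "q": joint angles; "dq": joint speeds; "joint_efforts": joint torques, N m; "eef_pos": TCP position; "tcp_rot": TCP orientation; "contact_force": force on the tool from outside, world axes, zero at the start; "ft_torque": the same for the moment, N m; "grip_width": finger opening in m; "grasp_force": force on a finger pad.
Only numpy, scipy, OpenCV 4.12 (cv2) and the standard library are available. Lean on these libraries where they do the work, as an engineer would, in place of code of your own. Each camera call takes 0.05 s, during which the arm holds its last target. There are 200 camera calls.

TASK

Three look-alike framed test plates stand on the worktop, 8, 11 and 14 mm thick. Find the 11 mm one by pinching each between the fingers and feeling its thickness, then set that plate in the fork of the holder and press it down fully home, upright on the fork's floor, feeling gently for the gap and never leaning hard on the holder (70 N on it is too much). Leave the other two plates standing where they are, and do not disturb the bottle, the box and the jar.

Things in the scene. Friction and masses are not known exactly. Their poses are not given: they have to be found in the camera images.
- plate_a: One of 3 loose look-alike plates on edge, 80 (x) x 24 (y) x 70 mm (z), 0.16 kg: aluminium web, 64 mm clear length between grey full-height end ribs 8 mm long, 24 mm thick. The web is centred in y, its top level with the ribs; its thickness is 8, 11 or 14 mm, different in each plate, which is which is not told. Pinch the web from above, fingers closing along y. Origin: centre of underside.
- plate_b: One of 3 loose look-alike plates on edge, 80 (x) x 24 (y) x 70 mm (z), 0.16 kg: aluminium web, 64 mm clear length between grey full-height end ribs 8 mm long, 24 mm thick. The web is centred in y, its top level with the ribs; its thickness is 8, 11 or 14 mm, different in each plate, which is which is not told. Pinch the web from above, fingers closing along y. Origin: centre of underside.
- plate_c: One of 3 loose look-alike plates on edge, 80 (x) x 24 (y) x 70 mm (z), 0.16 kg: aluminium web, 64 mm clear length between grey full-height end ribs 8 mm long, 24 mm thick. The web is centred in y, its top level with the ribs; its thickness is 8, 11 or 14 mm, different in each plate, which is which is not told. Pinch the web from above, fingers closing along y. Origin: centre of underside.
- holder_seat (a point): Point at the middle of the holder, at the height of its fork's rubber floor (14 mm over the worktop), which is springy: 10 N push it in 1 mm. x runs along the fork's gap, y across it, z up. The fork was set by hand: its gap's middle lies from -8 to +8 mm in y of this point (not reported) and resists side pushes up to 30 N. A plate that is home has its underside at this height or up to 3 mm lower.
- holder_rim (a point): Point 30 mm over holder_seat (same axes), at the height of the fork's top. Fork: two dark steel cheeks 50 mm long in x, each 12 mm thick, gap between them 12.6 mm down to the floor, lips rounded 2 mm. The web goes between the cheeks, the plate's ribs outside the fork's ends (7 mm spare at each end), either way round.
- holder: Fixed grey base 116 x 90 x 8 mm with the fork on it; origin at the centre of its underside, axes as holder_seat. In the fork's +y cheek a rounded black sprung pad stands 3.6 mm into the gap, from 19 mm over the floor down; it presses an 11 mm plate to the other cheek with about 5 N, so the plate must be pushed down (some 5 to 12 N) over the last 19 mm and then stays.
- pad (a joint): How far the fork's sprung pad is pushed into its cheek, in m: 0 at rest (standing 3.6 mm into the gap), about 0.002 with an 11 mm plate in the fork, 0 with an 8 mm one; a 14 mm plate does not go into the gap.
- saline_bottle: bystander, loose: small white bottle with a blue cap, 34 x 34 x 79 mm, origin at the centre of its underside. Left of it (y over 0.5, x over 0.33) stands a tall fixed machine, about 0.4 m high: keep the arm clear of it.
- lancet_box: bystander, loose: white carton, 52 x 72 x 60 mm, origin at the centre of its underside.
- pill_jar: bystander, loose: white jar, 34 x 34 x 46 mm, origin at the centre of its underside.

How it is judged:
On the way:
1. a plate is lifted clear of the worktop (height (world z) of any of plate_a, plate_b, plate_c above 0.04 m), for 0.2 s.
At the end, for the whole second after the job is handed in: The 11 mm plate is in the fork, underside at most 2 mm above and 4 mm below holder_seat, pad pushed in 1.2 to 3.2 mm, upright within 0.06 rad, along the gap within 0.1 rad, released, at rest; the other two plates stand upright (0.1 rad) within 40 mm of where they were (value of joint pad between 0.0012 and 0.0032 m and ((z of plate_a in the frame of holder_seat between -0.004 and 0.002 m and x of plate_a in the frame of holder_seat between -0.01 and 0.01 m and y of plate_a in the frame of holder_seat between -0.012 and 0.012 m and angle between the x axis of plate_a and the x axis of holder_seat, either way round below 0.1 rad and angle between plate_a's own z axis and vertical below 0.06 rad and linear speed of plate_a below 0.01 m/s and contact force between the fingers and plate_a below 0.05 N and distance of each of plate_b, plate_c from where it was at the start of the episode below 0.04 m and angle between each of plate_b, plate_c's own z axis and vertical below 0.1 rad) or (z of plate_b in the frame of holder_seat between -0.004 and 0.002 m and x of plate_b in the frame of holder_seat between -0.01 and 0.01 m and y of plate_b in the frame of holder_seat between -0.012 and 0.012 m and angle between the x axis of plate_b and the x axis of holder_seat, either way round below 0.1 rad and angle between plate_b's own z axis and vertical below 0.06 rad and linear speed of plate_b below 0.01 m/s and contact force between the fingers and plate_b below 0.05 N and distance of each of plate_a, plate_c from where it was at the start of the episode below 0.04 m and angle between each of plate_a, plate_c's own z axis and vertical below 0.1 rad) or (z of plate_c in the frame of holder_seat between -0.004 and 0.002 m and x of plate_c in the frame of holder_seat between -0.01 and 0.01 m and y of plate_c in the frame of holder_seat between -0.012 and 0.012 m and angle between the x axis of plate_c and the x axis of holder_seat, either way round below 0.1 rad and angle between plate_c's own z axis and vertical below 0.06 rad and linear speed of plate_c below 0.01 m/s and contact force between the fingers and plate_c below 0.05 N and distance of each of plate_a, plate_b from where it was at the start of the episode below 0.04 m and angle between each of plate_a, plate_b's own z axis and vertical below 0.1 rad))); the robot touches nothing.
It fails at once if the holder is loaded with more than 70 N, all contacts on it added up (contact force between anything else and holder above 70 N).
It fails at once if a second plate is carried off, so that two are over 40 mm from where they were (distance of each of plate_a, plate_b from where it was at the start of the episode above 0.04 m or distance of each of plate_a, plate_c from where it was at the start of the episode above 0.04 m or distance of each of plate_b, plate_c from where it was at the start of the episode above 0.04 m).
It fails at once if a plate is tipped over (angle between any of plate_a, plate_b, plate_c's own z axis and vertical above 0.6 rad).
It fails at once if a plate too thin to push the pad in is set down in the fork (value of joint pad below 0.0006 m and ((z of plate_a in the frame of holder_seat between -0.004 and 0.008 m and x of plate_a in the frame of holder_seat between -0.01 and 0.01 m and y of plate_a in the frame of holder_seat between -0.012 and 0.012 m) or (z of plate_b in the frame of holder_seat between -0.004 and 0.008 m and x of plate_b in the frame of holder_seat between -0.01 and 0.01 m and y of plate_b in the frame of holder_seat between -0.012 and 0.012 m) or (z of plate_c in the frame of holder_seat between -0.004 and 0.008 m and x of plate_c in the frame of holder_seat between -0.01 and 0.01 m and y of plate_c in the frame of holder_seat between -0.012 and 0.012 m))).
It fails at once if the bottle, the box or the jar is moved more than 30 mm or tipped (distance of any of saline_bottle, lancet_box, pill_jar from where it was at the start of the episode above 0.03 m or angle between any of saline_bottle, lancet_box, pill_jar's own z axis and vertical above 0.5 rad).
It also fails if it takes over 69 s, if anything falls off the work surface, if the arm or the gripper's body presses on something with over 40 N, if the wrist force passes 120 N, or if a joint passes its speed limit or range.

## Working session

There is one attempt and no reset: what is moved stays moved. The work goes in short steps, Python scripts to look and compute and a tool call to move; the robot and the scene stay as the last step left them, time stands still between calls to the robot, and variables do not carry over. Pictures are saved under pics/ and viewed, at most 10 in all, crops included, and the job is handed in when it is done.

Besides the shell and the picture viewer there is one more tool, called after "Emit:" by a JSON object that holds its "fn" and its "kwargs", one argument or row to a line. step_arm: Moves the arm, as the interface text tells. Its arguments: {"type":"object","properties":{"rows":{"type":"array","items":{"type":"array","items":{"type":"number"}}},"newtons":{"type":"number"}},"required":["rows"]}

```bash
mkdir -p pics; cat > h.py <<'E'
import numpy as np, cv2
from bench import manip
from scipy.spatial.transform import Rotation as R
def cam(name):
    s=manip.observe(); f=manip.grab_frame(name)
    if 'pose' in f: T=np.array(f['pose'])
    else:
        W=np.eye(4);W[:3,:3]=R.from_quat(s['tcp_rot']).as_matrix();W[:3,3]=s['eef_pos']
        T=W@np.array(f['tool_from_camera'])
    fl=192/np.tan(np.radians(f['vfov'])/2)
    K=np.array([[fl,0,f['cx']],[0,fl,f['cy']],[0,0,1.]])
    return f['image'],K,np.array(f['distortion'],float),T
def ray(c,px):
    _,K,D,T=c
    u=cv2.undistortPoints(np.array([[px]],float),K,D)[0,0]
    d=T[:3,:3]@np.array([u[0],-u[1],-1]); return T[:3,3],d/np.linalg.norm(d)
def atz(c,px,z):
    o,d=ray(c,px); return o+d*(z-o[2])/d[2]
def proj(c,P):
    _,K,D,T=c; p=(np.array(P)-T[:3,3])@T[:3,:3]; p=p*[1,-1,-1]
    return cv2.projectPoints(p.reshape(1,3),np.zeros(3),np.zeros(3),K,D)[0][0,0]
def tri(rs):
    A=0;b=0
    for o,d in rs:
        M=np.eye(3)-np.outer(d,d);A=A+M;b=b+M@o
    return np.linalg.solve(A,b)
E
python3 - <<'E'
from h import *
s=manip.observe();print({k:np.round(v,3).tolist() for k,v in s.items()})
for n in ['side','top']:
    c=cam(n);cv2.imwrite(f'pics/{n}0.png',c[0]);print(n,c[3].round(3).tolist())
    for q in ['plate_a','holder_seat','holder_rim','holder','saline_bottle','lancet_box','pill_jar']:
        print(q,[(np.round(d['location']).tolist(),round(d['p'],2),atz(c,d['location'],{'holder_seat':.014,'holder_rim':.044}.get(q,0)).round(3).tolist()) for d in manip.landmark_of(n,q)])
E
```

```text
{'time': 0.0, 'q': [-0.882, 0.041, 0.084, -0.0, -1.616, -0.334], 'dq': [-0.0, -0.0, -0.001, -0.0, -0.002, -0.001], 'joint_efforts': [0.001, -36.821, 34.741, 6.932, -0.005, 0.0], 'eef_pos': [0.208, -0.562, 0.23], 'tcp_rot': [-0.176, 0.984, 0.001, -0.0], 'contact_force': [-0.165, -0.335, -0.186], 'ft_torque': [0.042, -0.033, -0.052], 'grasp_force': 0.0, 'grip_width': 0.086}
side [[-0.847, 0.339, -0.409, 0.058], [-0.531, -0.56, 0.636, 0.855], [-0.013, 0.756, 0.654, 0.859], [0.0, 0.0, 0.0, 1.0]]
plate_a [([262.0, 250.0], 0.84, [0.441, 0.236, 0.0]), ([270.0, 221.0], 0.81, [0.481, 0.119, 0.0]), ([297.0, 203.0], 0.62, [0.448, -0.006, 0.0]), ([251.0, 180.0], 0.57, [0.649, -0.028, 0.0])]
holder_seat [([305.0, 160.0], 0.74, [0.528, -0.227, 0.014])]
holder_rim [([305.0, 150.0], 0.65, [0.539, -0.247, 0.044])]
holder [([303.0, 162.0], 0.6, [0.537, -0.228, 0.0]), ([270.0, 219.0], 0.54, [0.488, 0.112, 0.0]), ([251.0, 182.0], 0.39, [0.645, -0.021, 0.0])]
saline_bottle [([301.0, 160.0], 0.48, [0.549, -0.236, 0.0])]
lancet_box [([286.0, 147.0], 0.82, [0.646, -0.289, 0.0])]
pill_jar [([250.0, 182.0], 0.51, [0.649, -0.015, 0.0]), ([304.0, 161.0], 0.36, [0.537, -0.237, 0.0])]
top [[0.444, 0.872, -0.208, 0.212], [-0.896, 0.43, -0.109, -0.113], [-0.006, 0.235, 0.972, 1.59], [0.0, 0.0, 0.0, 1.0]]
plate_a [([202.0, 194.0], 0.78, [0.446, 0.233, 0.0]), ([259.0, 222.0], 0.54, [0.445, -0.004, 0.0]), ([234.0, 196.0], 0.47, [0.491, 0.122, 0.0])]
holder_seat [([326.0, 224.0], 0.68, [0.542, -0.223, 0.014]), ([348.0, 200.0], 0.37, [0.66, -0.261, 0.014])]
holder_rim [([332.0, 222.0], 0.8, [0.553, -0.239, 0.044])]
holder [([328.0, 226.0], 0.83, [0.543, -0.232, 0.0])]
saline_bottle [([165.0, 146.0], 0.49, [0.549, 0.447, 0.0])]
lancet_box [([350.0, 202.0], 0.8, [0.661, -0.272, 0.0])]
pill_jar [([284.0, 178.0], 0.54, [0.635, -0.014, 0.0])]
```

View pics/side0.png

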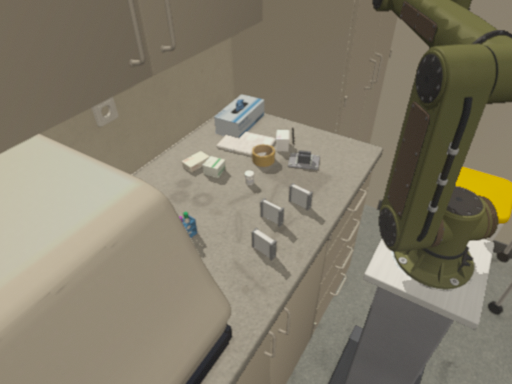

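View pics/top0.png

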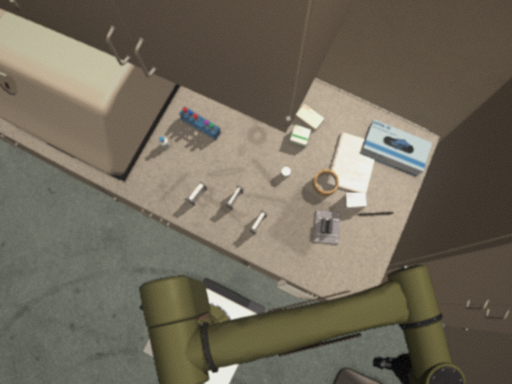

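Emit:
{"fn": "step_arm", "kwargs": {
  "rows": [
    [25,30,10,0,0,0,1],
    [25,30,10,0,0,0,1],
    [25,30,10,0,0,0,1],
    [25,30,10,0,0,0,1],
    [25,30,10,0,0,0,1],
    [25,30,10,0,0,0,1],
    [25,30,10,0,0,0,1],
    [25,30,10,0,0,0,1],
    [25,30,10,0,0,0,1],
    [25,30,10,0,0,0,1],
    [0,0,0,0,0,0,1],
    [0,0,0,0,0,0,1]
  ]
}}

```text
time: 2.0
eef_pos: [0.4589, -0.262, 0.3313]
tcp_rot: [-0.177, 0.984, 0.0, -0.0]
contact_force: [0.2, -0.0, -0.4]
grip_width: 0.0855
grasp_force: 0.0
```

```bash
cat >> h.py <<'E'
def look(n,qs,tag=None,K=4):
    c=cam(n)
    if tag: cv2.imwrite(f'pics/{tag}.png',c[0])
    np.savez(f'{tag or n}.npz',K=c[1],D=c[2],T=c[3])
    for q,z in qs:
        print(q,[(np.round(d['location'],1).tolist(),round(d['p'],2),atz(c,d['location'],z).round(4).tolist()) for d in manip.landmark_of(n,q)[:K]])
    return c
def load(t):
    f=np.load(t+'.npz');return None,f['K'],f['D'],f['T']
QS=[('holder_seat',.014),('holder_rim',.044),('holder',0),('plate_a',0),('lancet_box',0),('pill_jar',0)]
E
python3 - <<'E'
from h import *
print(np.round(manip.grab_frame('wrist')['tool_from_camera'],3).tolist())
c=look('wrist',QS,'w1');print(c[3].round(3).tolist(),manip.observe()['eef_pos'],manip.observe()['time'])
E
```

```text
[[-0.001, 0.96, 0.281, 0.071], [1.0, 0.0, 0.001, 0.001], [0.001, 0.281, -0.96, -0.141], [0.0, 0.0, 0.0, 1.0]]
holder_seat [([254.7, 201.8], 0.68, [0.5384, -0.2319, 0.014])]
holder_rim [([256.6, 204.8], 0.89, [0.5323, -0.231, 0.044])]
holder [([256.2, 199.9], 0.96, [0.5389, -0.229, 0.0])]
plate_a [([401.9, 192.4], 0.73, [0.441, -0.0023, 0.0]), ([446.0, 236.4], 0.61, [0.4857, 0.1161, 0.0])]
lancet_box [([205.5, 251.4], 0.91, [0.6604, -0.2797, 0.0])]
pill_jar [([345.5, 286.6], 0.53, [0.6408, -0.0136, 0.0])]
[[-0.347, -0.9, -0.263, 0.391], [0.938, -0.334, -0.097, -0.286], [-0.001, -0.281, 0.96, 0.472], [0.0, 0.0, 0.0, 1.0]] [ 0.45802333 -0.26315711  0.33126223] 2.4
```

View pics/w1.png

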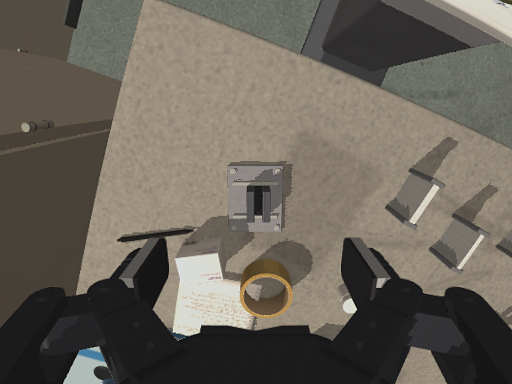

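Emit:
{"fn": "step_arm", "kwargs": {
  "rows": [
    [-4,38,0,0,0,0,1],
    [-4,38,0,0,0,0,1],
    [-4,38,0,0,0,0,1],
    [-4,38,0,0,0,0,1],
    [-4,38,0,0,0,0,1],
    [-4,38,0,0,0,0,1],
    [-4,38,0,0,0,0,1],
    [-4,38,0,0,0,0,1],
    [-4,38,0,0,0,0,1],
    [-4,38,0,0,0,0,1],
    [0,0,0,0,0,0,1],
    [0,0,0,0,0,0,1]
  ]
}}

```text
time: 3.6
eef_pos: [0.4183, 0.1178, 0.3312]
tcp_rot: [-0.177, 0.984, -0.0, -0.0]
contact_force: [-0.5, 0.6, 0.3]
grip_width: 0.0853
grasp_force: 0.0
```

```bash
python3 - <<'E'
from h import *
c=look('wrist',QS,'w2');print(c[3].round(3).tolist(),manip.observe()['eef_pos'],manip.observe()['time'])
print([(np.round(d['bbox']),round(d['p'],2)) for d in manip.spot_in('wrist','plate_a')])
cv2.imwrite('pics/w2c.png',cv2.resize(c[0][80:300,80:440],None,fx=2.2,fy=2.2,interpolation=cv2.INTER_CUBIC))
E
```

```text
holder_seat [([24.3, 142.3], 0.68, [0.5341, -0.2356, 0.014])]
holder_rim [([16.1, 146.5], 0.8, [0.5332, -0.2262, 0.044])]
holder [([29.7, 143.0], 0.97, [0.5376, -0.2361, 0.0])]
plate_a [([179.8, 132.9], 0.98, [0.4365, -0.0007, 0.0]), ([320.1, 183.5], 0.81, [0.4353, 0.2403, 0.0]), ([239.5, 185.0], 0.73, [0.4842, 0.1165, 0.0])]
lancet_box []
pill_jar [([140.7, 243.9], 0.62, [0.6477, -0.012, 0.0])]
[[-0.348, -0.9, -0.263, 0.351], [0.937, -0.335, -0.097, 0.094], [-0.001, -0.281, 0.96, 0.472], [0.0, 0.0, 0.0, 1.0]] [0.41858739 0.11667453 0.33139879] 3.95
[(array([150., 112.,  42.,  54.]), 0.97), (array([218., 160.,  36.,  63.]), 0.71), (array([304., 161.,  45.,  62.]), 0.62)]
```

View pics/w2c.png

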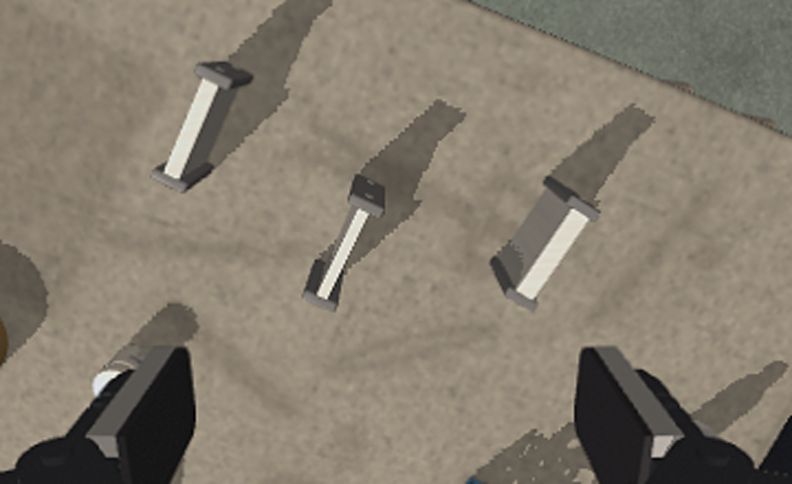

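```bash
python3 - <<'E'
from h import *
im=cv2.imread('pics/w2.png');c=load('w2')
m=((im.min(2)>175)*255).astype(np.uint8)
n,l,st,ce=cv2.connectedComponentsWithStats(m)
for i in range(1,n):
    if st[i,4]<100: continue
    x,y,w,h,a=st[i]
    ys,xs=np.where(l==i)
    P=np.array([atz(c,(u,v),.07)[:2] for u,v in zip(xs,ys)])
    mu=P.mean(0);e,V=np.linalg.eigh(np.cov((P-mu).T));d=V[:,1]*np.sign(V[0,1])
    t=(P-mu)@d; s=(P-mu)@V[:,0]
    print(ce[i].round(),a,mu.round(4),'yaw',np.degrees(np.arctan2(d[1],d[0])).round(1),'len',np.ptp(t).round(4),'mid',((t.max()+t.min())/2).round(4),'thick',(np.sqrt(12*e[0])).round(4),np.ptp(s).round(4))
E
```

```text
[166. 138.] 341 [ 0.4371 -0.0021] yaw -6.6 len 0.0636 mid 0.0005 thick 0.0099 0.01
[235. 195.] 216 [0.4806 0.1125] yaw -5.2 len 0.0639 mid 0.0006 thick 0.0071 0.0071
[331. 195.] 377 [0.4334 0.24  ] yaw -9.9 len 0.0641 mid 0.0003 thick 0.0127 0.013
[ 19. 268.] 2178 [ 0.7248 -0.1792] yaw 18.5 len 0.1564 mid 0.0043 thick 0.0772 0.103
```

Emit:
{"fn": "step_arm", "kwargs": {
  "rows": [
    [3.7,30.8,-35,0,0,-7.6,1],
    [3.7,30.8,-35,0,0,-7.6,1],
    [3.7,30.8,-35,0,0,-7.6,1],
    [3.7,30.8,-35,0,0,-7.6,1],
    [0,0,-40,0,0,0,1],
    [0,0,-35,0,0,0,0.6],
    [0,0,-35,0,0,0,0.6],
    [0,0,-30,0,0,0,0.6],
    [0,0,-13,0,0,0,0.6],
    [0,0,0,0,0,0,0.5],
    [0,0,0,0,0,0,0],
    [0,0,0,0,0,0,0],
    [0,0,0,0,0,0,0],
    [0,0,0,0,0,0,0],
    [0,0,0,0,0,0,0]
  ],
  "newtons": 25
}}

```text
time: 5.5
eef_pos: [0.4342, 0.2413, 0.0403]
tcp_rot: [0.088, 0.996, 0.001, 0.001]
contact_force: [-1.1, 0.4, 5.7]
grip_width: 0.0138
grasp_force: 31.2
```

Emit:
{"fn": "step_arm", "kwargs": {
  "rows": [
    [0,0,0,0,0,0,0.6],
    [0,0,0,0,0,0,0.6],
    [0,0,0,0,0,0,0.6],
    [0,0,30,0,0,0,0.6],
    [0,0,35,0,0,0,0.6],
    [11.8,-32,0,0,0,1.2,0.6],
    [11.8,-32,0,0,0,1.2,0.6],
    [11.8,-32,0,0,0,1.2,0.6],
    [11.8,-32,0,0,0,1.2,0.6],
    [0,0,0,0,0,0,0.6],
    [0,0,-35,0,0,0,0.6],
    [0,0,-30,0,0,0,0.6],
    [0,0,0,0,0,0,0.5],
    [0,0,0,0,0,0,0],
    [0,0,0,0,0,0,0],
    [0,0,0,0,0,0,0],
    [0,0,0,0,0,0,0],
    [0,0,0,0,0,0,0]
  ]
}}

```text
time: 7.3
eef_pos: [0.4815, 0.1132, 0.0402]
tcp_rot: [0.046, 0.999, 0.001, 0.001]
contact_force: [-2.4, -0.2, 5.9]
grip_width: 0.0072
grasp_force: 32.3
```

Emit:
{"fn": "step_arm", "kwargs": {
  "rows": [
    [0,0,0,0,0,0,0.6],
    [0,0,0,0,0,0,0.6],
    [0,0,0,0,0,0,0.6],
    [0,0,30,0,0,0,0.6],
    [0,0,35,0,0,0,0.6],
    [-11,-28.5,0,0,0,-0.35,0.6],
    [-11,-28.5,0,0,0,-0.35,0.6],
    [-11,-28.5,0,0,0,-0.35,0.6],
    [-11,-28.5,0,0,0,-0.35,0.6],
    [0,0,0,0,0,0,0.6],
    [0,0,-35,0,0,0,0.6],
    [0,0,-30,0,0,0,0.6],
    [0,0,0,0,0,0,0.5],
    [0,0,0,0,0,0,0],
    [0,0,0,0,0,0,0],
    [0,0,0,0,0,0,0],
    [0,0,0,0,0,0,0],
    [0,0,0,0,0,0,0]
  ],
  "newtons": 50
}}

```text
time: 9.1
eef_pos: [0.4376, -0.001, 0.0401]
tcp_rot: [0.058, 0.998, 0.001, 0.001]
contact_force: [-0.8, 0.9, 6.7]
grip_width: 0.0099
grasp_force: 53.0
```

```bash
python3 - <<'E'
from h import *
im=cv2.imread('pics/w1.png')
cv2.imwrite('pics/w1c.png',cv2.resize(im[140:250,200:310],None,fx=5.4,fy=5.4,interpolation=cv2.INTER_CUBIC))
E
```

```text
(no output)
```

View pics/w1c.png

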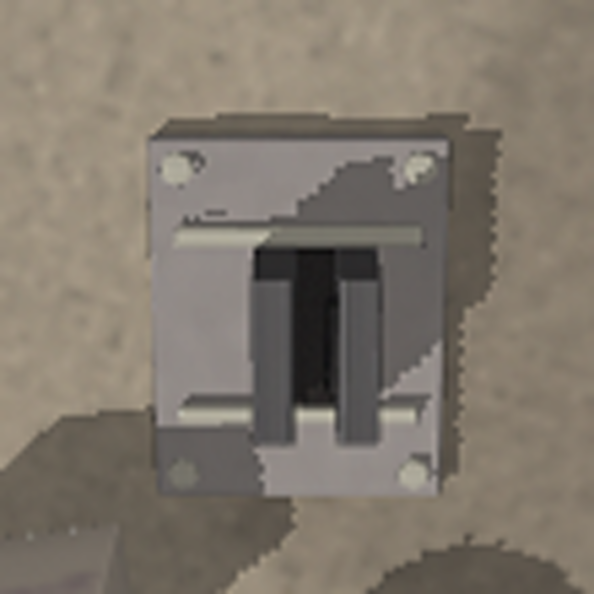

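```bash
python3 - <<'E'
from h import *
c=load('w1')
def p(x,y,z): return atz(c,(200+(x+.5)/5.4-.5,140+(y+.5)/5.4-.5),z)
B=[p(150,140,.008),p(447,140,.008),p(440,495,.008),p(160,495,.008)]
print('base',np.mean(B,0).round(4),[np.round(np.linalg.norm(B[i]-B[i-1]),4) for i in range(4)])
ya=lambda a,b:np.degrees(np.arctan2(*(b-a)[1::-1])).round(1)
print('yaw',ya(B[0],B[3]),ya(B[1],B[2]))
F=[p(252,279,.044),p(379,279,.044),p(382,444,.044),p(254,444,.044)]
print('fork',np.mean(F,0).round(4),[np.round(np.linalg.norm(F[i]-F[i-1]),4) for i in range(4)],'yaw',ya(F[0],F[3]),ya(F[1],F[2]))
G=[p(292,279,.044),p(338,279,.044),p(338,444,.044),p(295,444,.044)]
print('gap',np.mean(G,0).round(4),[np.round(np.linalg.norm(G[i]-G[i-1]),4) for i in range(4)],'yaw',ya(G[0],G[3]),ya(G[1],G[2]))
R1=[p(174,247,.008),p(425,247,.008)]
q=R.from_euler('z',-18.,degrees=True).as_matrix()
print('fork in holder',(q@(np.mean(F,0)-np.mean(B,0))).round(4))
# tri with w2 views rim
c2=load('w2')
print('rim tri',tri([ray(c,(256.6,204.8)),ray(c2,(16.1,146.5))]).round(4),'seat tri',tri([ray(c,(254.7,201.8)),ray(c2,(24.3,142.3))]).round(4))
s=manip.observe();print(R.from_quat(s['tcp_rot']).as_matrix().round(3).tolist())
E
```

```text
base [ 0.5364 -0.232   0.008 ] [np.float64(0.1139), np.float64(0.0875), np.float64(0.1139), np.float64(0.0882)]
yaw 20.4 20.7
fork [ 0.5344 -0.2275  0.044 ] [np.float64(0.0496), np.float64(0.0354), np.float64(0.0496), np.float64(0.0368)] yaw 20.5 22.2
gap [ 0.5345 -0.2278  0.044 ] [np.float64(0.0496), np.float64(0.0128), np.float64(0.0495), np.float64(0.0124)] yaw 21.3 20.7
fork in holder [-0.0005  0.0049  0.036 ]
rim tri [ 0.5348 -0.2302  0.0385] seat tri [ 0.5347 -0.2327  0.0185]
[[-0.993, 0.116, 0.003], [0.116, 0.993, 0.001], [-0.003, 0.001, -1.0]]
```

Emit:
{"fn": "step_arm", "kwargs": {
  "rows": [
    [0,0,20,0,0,0,0],
    [0,0,40,0,0,0,0],
    [0,0,40,0,0,0,0],
    [0,0,20,0,0,0,0],
    [0,0,0,0,0,0,0],
    [0,0,0,0,0,0,0]
  ]
}}

```text
time: 9.7
eef_pos: [0.4361, -0.0012, 0.1576]
tcp_rot: [0.058, 0.998, 0.0, -0.0]
contact_force: [-0.4, -0.1, -2.6]
grip_width: 0.0101
grasp_force: 51.8
```

Emit:
{"fn": "step_arm", "kwargs": {
  "rows": [
    [16.2,-37.6,0,0,0,4.6,0],
    [16.2,-37.6,0,0,0,4.6,0],
    [16.2,-37.6,0,0,0,4.6,0],
    [16.2,-37.6,0,0,0,4.6,0],
    [16.2,-37.6,0,0,0,4.5,0],
    [16.2,-37.6,0,0,0,4.5,0],
    [0,0,-20,0,0,0,0],
    [0,0,-20,0,0,0,0],
    [0,0,-15,0,0,0,0],
    [0,0,0,0,0,0,0],
    [0,0,0,0,0,0,0],
    [0,0,0,0,0,0,0]
  ]
}}

```text
time: 10.9
eef_pos: [0.5342, -0.2269, 0.1046]
tcp_rot: [-0.18, 0.984, -0.0, 0.001]
contact_force: [0.7, 0.1, -1.9]
grip_width: 0.01
grasp_force: 51.7
```

```bash
python3 - <<'E'
from h import *
s=manip.observe()
c=cam('wrist');cv2.imwrite('pics/w3.png',c[0]);np.savez('w3.npz',K=c[1],D=c[2],T=c[3])
print(s['time'],np.round(s['eef_pos'],4),R.from_quat(s['tcp_rot']).as_matrix().round(4).tolist(),s['contact_force'].round(2) if hasattr(s['contact_force'],'round') else s['contact_force'],s['ft_torque'])
cv2.imwrite('pics/w3c.png',cv2.resize(c[0][130:384,150:370],None,fx=2.3,fy=2.3,interpolation=cv2.INTER_CUBIC))
E
```

```text
10.9 [ 0.5342 -0.2269  0.1046] [[-0.9351, -0.3545, 0.0018], [-0.3545, 0.9351, -0.0006], [-0.0015, -0.0012, -1.0]] [ 0.66  0.12 -1.94] [-0.02971829  0.01312582  0.00357367]
```

View pics/w3c.png

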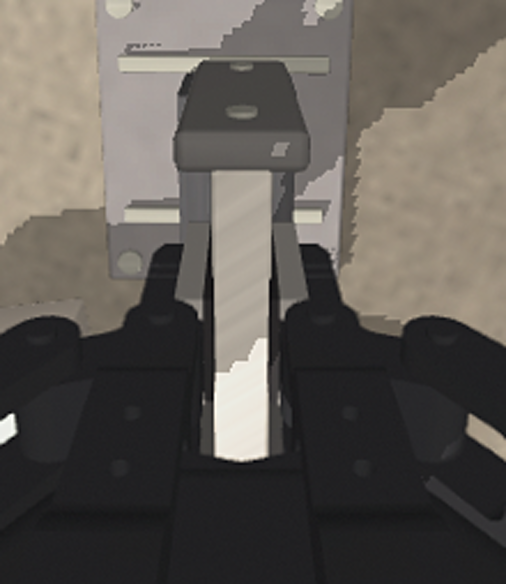

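```bash
python3 - <<'E'
from h import *
c=load('w3');im=cv2.imread('pics/w3.png')
for r in (206,212,217,222): print(r,im[r,220:286].mean(1).astype(int).tolist())
x=np.array([.9351,.3545]);y=np.array([-.3545,.9351]);o=np.array([.5342,-.2269])
def p(u,v,z): P=atz(c,(u,v),z)[:2]-o; return (P@x*1e3).round(1),(P@y*1e3).round(1)
for u in(228,278): print(u,p(u,212,.044))
a,b=1,1
print(p(150+211/2.3,130+172/2.3,.134),p(150+271/2.3,130+172/2.3,.134),p(150+214/2.3,130+400/2.3,.134),p(150+270/2.3,130+400/2.3,.134))
E
```

```text
206 [161, 162, 162, 163, 163, 164, 167, 135, 94, 100, 101, 97, 98, 99, 100, 101, 102, 102, 98, 97, 98, 85, 144, 157, 162, 158, 159, 159, 160, 161, 162, 162, 163, 164, 165, 165, 165, 165, 165, 165, 165, 165, 165, 165, 166, 166, 168, 156, 111, 95, 98, 100, 102, 69, 69, 70, 69, 65, 117, 114, 112, 112, 112, 113, 113, 112]
212 [163, 163, 162, 163, 162, 162, 164, 169, 95, 99, 100, 96, 97, 98, 100, 99, 102, 101, 98, 96, 102, 88, 139, 155, 165, 164, 164, 164, 164, 163, 163, 164, 164, 165, 165, 165, 166, 167, 167, 168, 171, 172, 173, 171, 171, 171, 170, 156, 103, 96, 98, 99, 101, 104, 68, 69, 68, 63, 117, 114, 112, 111, 120, 167, 164, 164]
217 [109, 110, 111, 110, 110, 111, 111, 112, 97, 100, 100, 97, 96, 97, 98, 99, 101, 101, 98, 96, 103, 87, 141, 154, 165, 165, 164, 165, 166, 166, 167, 168, 170, 171, 172, 171, 171, 171, 170, 170, 169, 168, 168, 167, 165, 164, 162, 147, 95, 95, 99, 96, 69, 71, 70, 69, 66, 72, 113, 109, 109, 109, 109, 109, 109, 108]
222 [190, 189, 190, 190, 190, 191, 191, 198, 92, 98, 100, 97, 97, 96, 97, 99, 101, 100, 98, 97, 102, 86, 140, 157, 172, 171, 172, 171, 172, 171, 170, 170, 169, 169, 168, 167, 166, 164, 162, 162, 163, 163, 163, 164, 165, 165, 164, 152, 93, 93, 66, 68, 71, 71, 70, 66, 67, 129, 200, 194, 193, 193, 194, 193, 193, 193]
228 (np.float64(5.9), np.float64(-18.4))
278 (np.float64(5.9), np.float64(17.8))
(np.float64(-31.6), np.float64(-4.1)) (np.float64(-31.6), np.float64(6.3)) (np.float64(15.5), np.float64(-4.2)) (np.float64(15.5), np.float64(6.7))
```

Emit:
{"fn": "step_arm", "kwargs": {
  "rows": [
    [0.4,-1.1,-6,0,0,0,0],
    [0,0,-8,0,0,0,0],
    [0,0,-3,0,0,0,0],
    [0,0,-2,0,0,0,0],
    [0,0,-1,0,0,0,0],
    [0,0,-1,0,0,0,0],
    [0,0,0,0,0,0,0]
  ]
}}

```text
time: 11.65
eef_pos: [0.5341, -0.2281, 0.0823]
tcp_rot: [-0.18, 0.984, 0.0, 0.0]
contact_force: [0.0, 0.2, -2.2]
grip_width: 0.0103
grasp_force: 51.7
```

Emit:
{"fn": "step_arm", "kwargs": {
  "rows": [
    [0,0,-1,0,0,0,0],
    [0,0,-1,0,0,0,0],
    [0,0,0,0,0,0,0]
  ]
}}

```text
time: 11.95
eef_pos: [0.534, -0.2281, 0.0801]
tcp_rot: [-0.18, 0.984, 0.0, -0.0]
contact_force: [0.1, 0.8, -2.0]
grip_width: 0.0101
grasp_force: 51.7
```

Emit:
{"fn": "step_arm", "kwargs": {
  "rows": [
    [0,0,-1,0,0,0,0],
    [0,0,-1,0,0,0,0],
    [0,0,-1,0,0,0,0],
    [0,0,0,0,0,0,0]
  ]
}}

```text
time: 12.35
eef_pos: [0.534, -0.2281, 0.077]
tcp_rot: [-0.18, 0.984, 0.0, -0.0]
contact_force: [-1.0, -0.4, -2.1]
grip_width: 0.0101
grasp_force: 51.7
```

Emit:
{"fn": "step_arm", "kwargs": {
  "rows": [
    [0,0,-1.5,0,0,0,0],
    [0,0,-1.5,0,0,0,0],
    [0,0,-1.5,0,0,0,0],
    [0,0,-1.5,0,0,0,0],
    [0,0,0,0,0,0,0]
  ]
}}

```text
time: 12.85
eef_pos: [0.5346, -0.2287, 0.0722]
tcp_rot: [-0.18, 0.984, -0.001, 0.001]
contact_force: [1.1, -1.5, 2.3]
grip_width: 0.0104
grasp_force: 52.4
```

Emit:
{"fn": "step_arm", "kwargs": {
  "rows": [
    [0,0,-1.5,0,0,0,0],
    [0,0,-1.5,0,0,0,0],
    [0,0,-1.5,0,0,0,0],
    [0,0,0,0,0,0,0]
  ]
}}

```text
time: 13.25
eef_pos: [0.5345, -0.2286, 0.0665]
tcp_rot: [-0.18, 0.984, -0.0, 0.0]
contact_force: [3.7, -6.1, -0.9]
grip_width: 0.01
grasp_force: 52.0
```

Emit:
{"fn": "step_arm", "kwargs": {
  "rows": [
    [0,0,-1.5,0,0,0,0],
    [0,0,-1.5,0,0,0,0],
    [0,0,-1.5,0,0,0,0],
    [0,0,-1.5,0,0,0,0],
    [0,0,-1.5,0,0,0,0],
    [0,0,0,0,0,0,0]
  ]
}}

```text
time: 13.85
eef_pos: [0.5341, -0.2287, 0.0586]
tcp_rot: [-0.18, 0.984, -0.0, -0.0]
contact_force: [2.6, -6.6, -0.7]
grip_width: 0.0102
grasp_force: 52.0
```

Emit:
{"fn": "step_arm", "kwargs": {
  "rows": [
    [0,0,-1.5,0,0,0,0],
    [0,0,-1.5,0,0,0,0],
    [0,0,-1,0,0,0,0],
    [0,0,-1,0,0,0,0],
    [0,0,0,0,0,0,0]
  ]
}}

```text
time: 14.35
eef_pos: [0.5342, -0.2288, 0.0539]
tcp_rot: [-0.18, 0.984, -0.0, 0.0]
contact_force: [1.1, -7.0, 1.2]
grip_width: 0.0105
grasp_force: 52.1
```

Emit:
{"fn": "step_arm", "kwargs": {
  "rows": [
    [0,0,-1,0,0,0,0],
    [0,0,-0.5,0,0,0,0],
    [0,0,0,0,0,0,0],
    [0,0,0,0,0,0,0]
  ]
}}

```text
time: 14.75
eef_pos: [0.5342, -0.2288, 0.0535]
tcp_rot: [-0.18, 0.984, -0.001, 0.0]
contact_force: [-0.0, -5.4, 5.0]
grip_width: 0.0102
grasp_force: 52.8
```

Emit:
{"fn": "step_arm", "kwargs": {
  "rows": [
    [0,0,-1,0,0,0,0],
    [0,0,0,0,0,0,0],
    [0,0,0,0,0,0,0]
  ]
}}

```text
time: 15.05
eef_pos: [0.5343, -0.2289, 0.0531]
tcp_rot: [-0.18, 0.984, -0.001, 0.0]
contact_force: [-0.6, -4.6, 7.1]
grip_width: 0.0098
grasp_force: 53.3
```

Emit:
{"fn": "step_arm", "kwargs": {
  "rows": [
    [0,0,-1,0,0,0,0],
    [0,0,-0.5,0,0,0,0],
    [0,0,0,0,0,0,0]
  ]
}}

```text
time: 15.35
eef_pos: [0.5344, -0.229, 0.0527]
tcp_rot: [-0.18, 0.984, -0.001, 0.0]
contact_force: [-3.9, -3.3, 13.8]
grip_width: 0.0101
grasp_force: 54.0
```

Emit:
{"fn": "step_arm", "kwargs": {
  "rows": [
    [0,0,0,0,0,0,0.5],
    [0,0,0,0,0,0,0.5],
    [0,0,0,0,0,0,0.5],
    [0,0,0,0,0,0,0.5],
    [0,0,20,0,0,0,0.5],
    [0,0,40,0,0,0,0.5],
    [0,0,40,0,0,0,0.6],
    [-10,0,40,0,0,0,0.6],
    [-30,0,40,0,0,0,1],
    [-30,0,40,0,0,0,1],
    [0,0,30,0,0,0,1],
    [0,0,0,0,0,0,1],
    [0,0,0,0,0,0,1]
  ]
}}

```text
time: 16.65
eef_pos: [0.4642, -0.2278, 0.3005]
tcp_rot: [-0.18, 0.984, 0.0, 0.001]
contact_force: [0.5, 0.1, -0.3]
grip_width: 0.0858
grasp_force: 0.0
```

```bash
python3 - <<'E'
from h import *
c=look('wrist',[('plate_a',.013)],'w4')
print(c[3][:3,3],manip.observe()['time'],manip.observe()['contact_force'])
# expected projected web-top corners if home: centre (.5342,-.229), yaw 20.8, top z .0835
q=R.from_euler('z',20.8,degrees=True).as_matrix()
for z in (.0835,.0885): print(z,[proj(c,np.array([.5342,-.229,z])+q@[a,b,0]).round(1).tolist() for a in(-.04,.04) for b in(-.012,.012)])
im=cv2.resize(c[0][100:260,170:340],None,fx=3.5,fy=3.5,interpolation=cv2.INTER_CUBIC);cv2.imwrite('pics/w4c.png',im)
E
```

```text
plate_a [([239.1, 196.2], 0.95, [0.535, -0.2251, 0.013]), ([440.8, 237.3], 0.56, [0.4854, 0.1066, 0.013])]
[ 0.39725134 -0.25202718  0.44161374] 16.75 [0.92784846 0.68407604 0.0273584 ]
0.0835 [[223.4, 181.4], [242.7, 181.4], [225.4, 239.8], [243.5, 239.8]]
0.0885 [[223.0, 182.5], [242.5, 182.5], [225.0, 241.5], [243.3, 241.5]]
```

View pics/w4c.png

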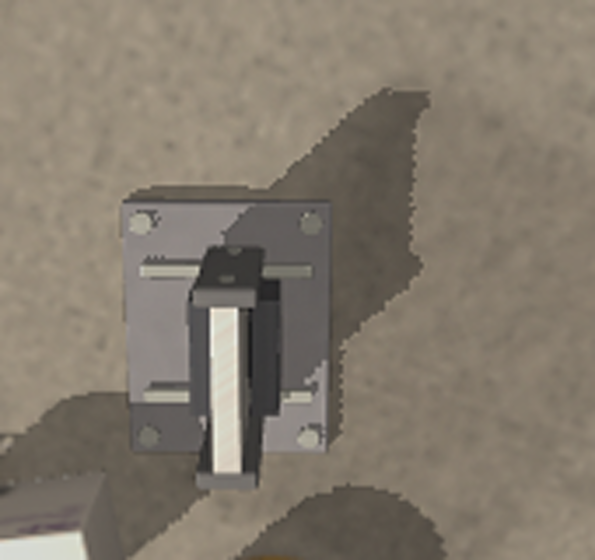

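```bash
python3 -c "
from bench import manip
print(manip.finish_job())"
```

```text
the job is handed in; nothing more can be done
None
```

I pinched all three plates (grip widths 13.8, 7.2 and 9.9 mm), pressed the middle one, the 11 mm plate, down to the fork's floor and released it upright, then handed the job in at about 17 s; no verdict came back.

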